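# Open the dust filter box: press the snap tab, push the cover off

### The job

Open the filter box of the dust extractor: press its snap tab fully in, so that it lets go of the cover, then push the released cover off its seat and along the box until the filter mouth is completely open, and leave the cover lying flat on the box's ledge. Only press and push: do not lift or tip the cover, do not force it before the tab is in, and leave the other things on the bench where they are.

Things in the scene. Friction and masses are not known exactly. Their poses are not given: they have to be found in the camera images.
- filter_box: long grey filter box fixed to the bench, 120 (x) by 290 mm (y), flat deck 75 mm above the bench, hose port on its +x face. Origin under its centre, z up. Along its y from + to -: tab pad, cover on its seat over the filter mouth, bare ledge. It stands on the left or right half of the bench; its -y, the cover's way off, points to the robot's right within 0.5 rad. Rails guide the cover along y
- cover: loose black plate, 96 (x) by 100 mm (y), 10 mm thick, about 0.12 kg, flat on the deck, axes along the box's. Origin: centre of its underside, at box x = 0, y = +45 mm when seated. The tab's tooth holds it through a 26 x 14 mm window near its +y edge; once released, a few newtons slide it along the box's -y: the mouth is clear after 90 mm, the end stop comes at 132 mm
- ridge (a point): middle of the upper edge of the +y (pushing) face of the cover's ridge. The ridge is 60 mm long in x, 8 mm thick, 14 mm above the cover's top (24 mm above the deck). Behind it, towards +y, the cover's top is flat and free for 56 mm. Moves with the cover
- snap_tab (a joint): how far the snap tab is pressed down: 0 = out, holding the cover (may start up to 1.5 mm in), 0.011 m = fully in. Moves straight down against a steady 6 N or so and stays where it is left. Its tooth stands 8 mm above the deck when out; the cover is free from about 9 mm on
- tab_pad (a point): centre of the top of the tab's ribbed black press pad, 44 (box x) by 34 mm (box y), on the box's middle line (x = 0) at y = +125.5 mm; 14 mm above the deck when out, 3 mm when fully in; moves with the tab. A 13 mm gap parts it from the seated cover, whose top is 10 mm above the deck
- mouth (a point): centre of the filter mouth at deck height, at box y = +32.5 mm; the mouth is 80 mm (x) by 55 mm (y), hidden by the cover at the start, pleated paper filter inside
- ledge (a point): centre of the bare ledge, level with the seat, at box y = -66 mm. Closed at its -y end by a stop 8 mm high, inner face at box y = -137 mm; side rails 8 mm high, inner faces at box x = +-49.5 mm
- tote: open wooden carry tray with a dowel handle, 130 x 180 mm, 112 mm high, holding offcuts; origin under its centre; a bystander
- glue: white glue bottle, 48 mm diameter, 110 mm high, standing near the filter box on the robot's side; origin under its centre; a bystander
- spare_filter: spare filter cartridge, 45 x 65 x 34 mm, standing near the filter box on its far side; a bystander
- tape_measure: tape measure case, 45 x 60 x 36 mm, near the filter box on the robot's side; a bystander
- jar: glass screw jar, 64 mm diameter, 85 mm high, far side of the bench; a bystander
- screwdriver: screwdriver lying on the right of the bench; a bystander
- hammer: hammer lying on the left of the bench; a bystander
- sanding_block: cork sanding block 110 x 65 x 35 mm, right side of the bench; a bystander
There are look-alikes about, which are no part of the job. What is shaped like the cover but pink or yellow is not meant.

How it is judged:
On the way, in this order (a step that is already met when the one before it is completed fails the run):
1. the snap tab is pressed in while the cover is still on its seat (value of joint snap_tab above 0.0095 m and y of cover in the frame of filter_box above 0.037 m), for 0.1 s.
2. the cover is pushed off the filter mouth along the box (y of cover in the frame of filter_box below -0.043 m and z of cover in the frame of filter_box above 0.07 m), for 0.2 s.
At the end, for the whole second after the job is handed in: The cover lies at rest flat on the ledge (within 5 mm of deck height, tilt under 0.06 rad, within 8 mm of the box's middle line), its centre 43 to 95 mm on the -y side of the box's origin, so that the filter mouth is clear (all of step 2 and y of cover in the frame of filter_box above -0.095 m and x of cover in the frame of filter_box between -0.008 and 0.008 m and z of cover in the frame of filter_box below 0.08 m and angle between cover's own z axis and vertical below 0.06 rad and linear speed of cover below 0.01 m/s); the robot touches nothing.
It fails at once if the cover is lifted more than 12 mm off the deck (z of cover in the frame of filter_box above 0.087 m).
It fails at once if the cover is tipped by more than 0.2 rad (angle between cover's own z axis and vertical above 0.2 rad).
It fails at once if the cover is forced along before the tab is in (y of cover in the frame of filter_box below 0.035 m and value of joint snap_tab below 0.007 m).
It fails at once if a bystander is moved by more than 30 mm, or the glue bottle or jar is knocked over (distance of any of tote, glue, spare_filter, tape_measure, jar, screwdriver, hammer, sanding_block from where it was at the start of the episode above 0.03 m or angle between any of glue, jar's own z axis and vertical above 0.4 rad).
It also fails if it takes over 38 s, if anything falls off the work surface, if the arm or the gripper's body presses on something with over 40 N, if the wrist force passes 120 N, or if a joint passes its speed limit or range.

### The arm

A 7-joint arm with a two-finger parallel gripper is mounted at the origin on the work surface. World frame = base frame: x ahead of the robot, y to its left, z up, the work surface at z = 0. Lengths are in m, angles in rad, forces in N, time in s.
With the tool pointing down it reaches from about 0.4 to 0.875 m from the base axis. Payload 19.3 kg.
Tool frame: the origin (TCP) lies at the very end of the fingers, on their centre line; the grasp point (between the pads) lies 19 mm behind it; z points along the fingers, y is the direction in which the jaws open and shut (so a half turn about z gives the same grasp; the last joint's range is limited). The gripper opens to 85 mm and grips with 20 to 120 N. Pads are 22 mm wide; open, the fingers measure 114 mm over their backs; the gripper's body (76 mm by 85 mm) begins 54 mm behind the grasp point. The pads swing forward as they close: fully open they stand 13 mm farther back than shut.
Start: joints at [1.191, 0.521, -0.036, 1.599, 0.021, 1.021, -0.113], TCP at [0.191, -0.595, 0.231] pointing down, gripper open.
Joint ranges: [-2.91, 2.91], [-0.3, 2.13], [-1.5, 1.42], [0.17, 2.43], [-1.26, 4.41], [0.16, 1.93], [-2.52, 2.52]. Speed limits (rad/s): [1.89, 1.89, 2.39, 2.39, 3.01, 3.01, 3.01].

### API

Orientations are given as [roll, pitch, yaw] about the fixed x, y, z axes, in that order (R = Rz(yaw) Ry(pitch) Rx(roll)).
In Python, from workcell import bot, vision, job_done gives the robot as it stands.
- The arm moves only by the tool arm_command, never from a script. Its arguments are lists of equal length, an entry for each row: "gripper": the finger opening in cm, from 0 to 8.54; "slide": the shift along the tool's x, y, z in cm, a list of three; "turn": the turn, a rotation vector about the tool's x, y, z in degrees, a list of three. A call has 1 to 5 rows; each row is the pose to reach, as a shift and turn from the pose commanded when the call began, along the tool's axes at that moment; what a row does not reach only later rows make up. A row lasts 1/8 s, in which the tool goes at most 62.5 mm and 10.7 degrees, less where a joint would pass 70% of its speed; a pose out of reach is approached as far as the arm can. A call with a gripper value outside its range is refused whole. The fingers move at their own pace and stop on an object; "force" is the grip in N (left out, the last holds). Time passes only in rows, so rows that repeat a pose let the fingers close. It gives the time, the measured TCP pose, the force and the opening at its end, in the units of the state.
- bot.observe(): the state, without advancing time (a new reading comes with each control period).
- vision.grab_frame(name): name is "side" or "top" or "wrist"; returns the picture (400x640x3 uint8, blue, green, red); there is no depth.
- vision.camera_model(name): a dict with "mtx" (3x3 intrinsics, pixels), "T" (4x4, takes a point from camera to world coordinates). Camera axes: x right, y down, z forward; pixel columns grow to the right and rows downward; lengths in m; the calibration is good to about 2 mm. A picture is of the moment at which its call begins: read the wrist's pose just before it. camera_model takes no time and is no camera call; for the wrist camera it gives the pose at the moment of the call.
- job_done(): hands the job in, once; it reports no verdict.
The state is a dict: "clock": time; "qpos": joint angles; "qd": joint speeds; "joint_efforts": joint torques, N m; "position": TCP position; "tool_rot": TCP orientation; "force": force on the tool from outside, world axes, zero at the start; "moment": the same for the moment, N m; "grip_width": finger opening in m.
Only numpy, scipy, OpenCV 4.12 (cv2) and the standard library are available. Lean on these libraries where they do the work, as an engineer would, in place of code of your own. Each camera call takes 0.05 s, during which the arm holds its last target. There are 200 camera calls.

## Working session

There is one attempt and no reset: what is moved stays moved. The work goes in short steps, Python scripts to look and compute and a tool call to move; the robot and the scene stay as the last step left them, time stands still between calls to the robot, and variables do not carry over. Pictures are saved under pics/ and viewed, about 8 in all and at most 12, crops included, and the job is handed in when it is done.

Besides the shell and the picture viewer there is one more tool, called after ">>>" as name(argument=value, ...) on one line, values as JSON. arm_command: Moves the arm, as the interface text tells. Its arguments: {"type":"object","properties":{"gripper":{"type":"array","items":{"type":"number"}},"slide":{"type":"array","items":{"type":"array","items":{"type":"number"}}},"turn":{"type":"array","items":{"type":"array","items":{"type":"number"}}},"force":{"type":"number"}},"required":["gripper","slide","turn"]}

```bash
mkdir -p pics
python3 - <<'E'
from workcell import bot,vision
import cv2,numpy as np
s=bot.observe();print(s['clock'],s['position'],s['tool_rot'],s['force'])
for n in('top','side'):
    cv2.imwrite(f'pics/{n}0.png',vision.grab_frame(n)); m=vision.camera_model(n);print(n,np.round(m['mtx'],1).tolist(),np.round(m['T'],3).tolist())
E
```

```text
0.0 [ 0.19039707 -0.59492977  0.23071861] [-3.14043759e+00  1.08875109e-04  3.09782351e-01] [ 0.76430312 -0.52910001 -0.16595294]
top [[469.0, 0.0, 325.4], [0.0, 469.0, 201.8], [0.0, 0.0, 1.0]] [[-0.016, -0.99, 0.139, 0.303], [-1.0, 0.018, 0.012, 0.014], [-0.015, -0.139, -0.99, 1.577], [0.0, 0.0, 0.0, 1.0]]
side [[422.6, 0.0, 313.5], [0.0, 422.6, 195.1], [0.0, 0.0, 1.0]] [[-0.71, -0.411, 0.572, -0.232], [-0.704, 0.39, -0.594, 0.769], [0.021, -0.824, -0.566, 0.828], [0.0, 0.0, 0.0, 1.0]]
```

View pics/top0.png

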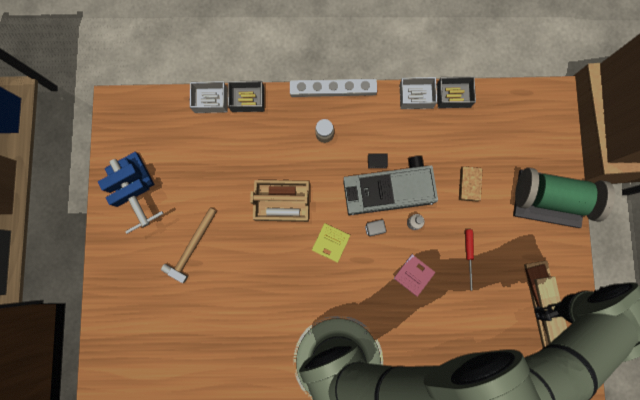

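View pics/side0.png

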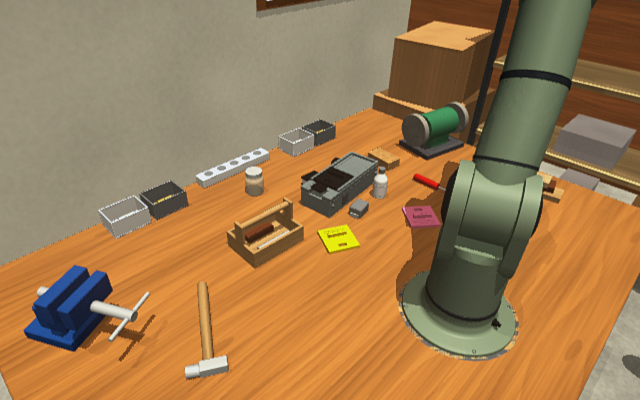

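The box sits at top pixel (390,190): tab pad at (351,194), cover at (378,190), ledge on the right. It's also at side pixel (340,182). Next I'll segment it in both views.

```bash
cat > h.py <<'E'
import numpy as np,cv2
from workcell import bot,vision
def ray(cam,uv):
    m=vision.camera_model(cam) if isinstance(cam,str) else cam
    T=np.array(m['T']);d=np.linalg.inv(m['mtx'])@np.array([uv[0],uv[1],1.])
    return T[:3,3],T[:3,:3]@d
def onz(cam,uv,z):
    o,d=ray(cam,uv);return o+d*(z-o[2])/d[2]
def proj(cam,p):
    m=vision.camera_model(cam) if isinstance(cam,str) else cam
    T=np.linalg.inv(m['T']);q=np.array(m['mtx'])@(T[:3,:3]@np.array(p)+T[:3,3]);return q[:2]/q[2]
def tri(c1,u1,c2,u2):
    o,d=ray(c1,u1);p,e=ray(c2,u2);A=np.stack([d,-e],1);t=np.linalg.lstsq(A,p-o,rcond=None)[0]
    a,b=o+d*t[0],p+e*t[1];return (a+b)/2,np.linalg.norm(a-b)
E
python3 - <<'E'
from h import *
a=cv2.imread('pics/top0.png')[145:225,330:450];b=cv2.imread('pics/side0.png')[145:220,290:390]
a0=cv2.resize(a,(800,533),interpolation=cv2.INTER_CUBIC);cv2.imwrite('pics/ct.png',a0)
cv2.imwrite('pics/cs.png',cv2.resize(b,(800,600),interpolation=cv2.INTER_CUBIC))
hsv=cv2.cvtColor(a,cv2.COLOR_BGR2HSV);g=a.max(2)
m=((g<62)).astype(np.uint8)
n,l,st,c=cv2.connectedComponentsWithStats(m)
for i in range(1,n):
    if st[i,4]>30:
        uv=c[i]+[330,145];print(st[i],uv,onz('top',uv,.087).round(3))
m=((hsv[...,1]<80)&(g>75)).astype(np.uint8)
cs,_=cv2.findContours(m,0,2);k=max(cs,key=cv2.contourArea);r=cv2.minAreaRect(k);bx=cv2.boxPoints(r)+[330,145]
print(r,[onz('top',p,.075).round(3).tolist() for p in bx])
E
```

```text
[ 38   9  19  14 263] [377.1026616  160.52091255] [ 0.644 -0.137  0.087]
[ 78  11  16  12 146] [415.30136986 161.47945205] [ 0.638 -0.261  0.087]
[ 30  30  34  32 856] [376.41004673 190.39369159] [ 0.546 -0.132  0.087]
[ 16  42  12  14 128] [351.5703125 193.3359375] [ 0.538 -0.052  0.087]
((60.30013656616211, 44.64100646972656), (38.83597946166992, 91.02420806884766), 82.69424438476562) [[0.597, -0.025, 0.075], [0.63, -0.32, 0.075], [0.503, -0.33, 0.075], [0.47, -0.038, 0.075]]
```

View pics/ct.png

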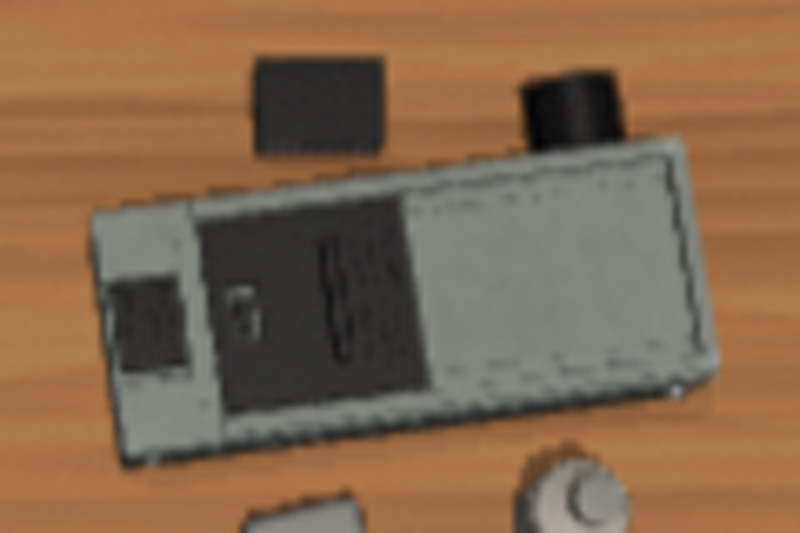

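View pics/cs.png

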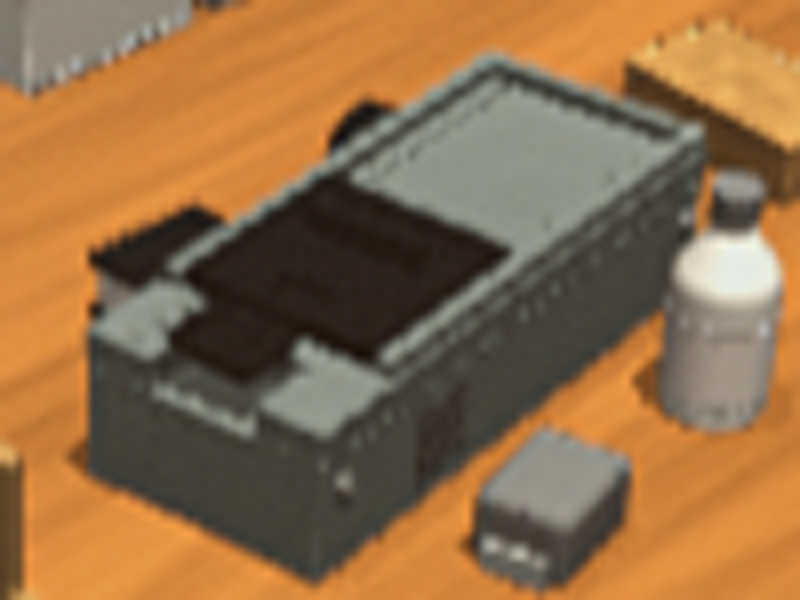

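Pad is near (0.537,-0.053) and the box yaw is about 0.11 rad. The hose port faces +x (away from the robot) and the ledge is to the right, which matches the description. I'll close the fingers and swing over.

>>> arm_command(gripper=[0, 0, 0, 0, 0], slide=[[4.5, -3.7, 0], [9, -7.4, 0], [13.5, -11.1, 0], [18, -14.8, 0], [22.5, -18.5, 0]], turn=[[0, 0, -7], [0, 0, -14], [0, 0, -21], [0, 0, -28], [0, 0, -35]])

```text
clock: 0.72
position: [0.3491, -0.3487, 0.2313]
tool_rot: [-3.142, 0.0, 0.925]
force: [1.2, -1.3, 0.3]
grip_width: 0.0001
```

```bash
cat >> h.py <<'E'
from scipy.spatial.transform import Rotation as Ro
def go(p,yaw,show=True):
    s=bot.observe();R=Ro.from_euler('xyz',s['tool_rot']);d=R.inv().apply(np.array(p)-s['position'])*100
    t=(R.inv()*Ro.from_euler('xyz',[np.pi,0,yaw])).as_rotvec(degrees=True)
    print('t',round(s['clock'],2),'pos',s['position'].round(4),'rot',np.round(s['tool_rot'],3),'F',np.round(s['force'],1),'slide cm',d.round(2),'turn',t.round(1))
E
python3 - <<'E'
from h import *
# triangulation checks
print('pad',tri('top',(351.6,193.3),'side',(320.5,187)))
S=lambda x,y:(290+x/8,145+y/8); Tt=lambda x,y:(330+x/6.667,145+y/6.667)
for n,a,b in [('cover near -y corner',(430,388),(512,250)),('cover far -y corner',(403,197),(335,180)),('box far -y corner',(682,138),(493,55)),('box near +y corner',(125,465),(318,437))]:
    print(n,tri('top',Tt(*a),'side',S(*b)))
go((.537,-.053,.21),1.68)
E
```

```text
pad (array([ 0.53498147, -0.05439347,  0.08736777]), np.float64(0.006791996988612476))
cover near -y corner (array([ 0.50395069, -0.18897017,  0.08348349]), np.float64(0.0007338560598666164))
cover far -y corner (array([ 0.59751611, -0.18023004,  0.08056752]), np.float64(0.0012038555024450912))
box far -y corner (array([ 0.62439507, -0.31691759,  0.07998703]), np.float64(0.0010938219030138076))
box near +y corner (array([ 0.47212321, -0.04010303,  0.07604709]), np.float64(0.006012440601290017))
t 0.72 pos [ 0.3491 -0.3487  0.2313] rot [-3.142  0.     0.925] F [ 1.2 -1.3  0.3] slide cm [34.93 -2.8   2.12] turn [ -0.    0.  -43.3]
```

>>> arm_command(gripper=[0, 0, 0, 0, 0], slide=[[6, -0.5, 0.4], [12, -1, 0.8], [18, -1.4, 1.2], [24, -2, 1.6], [30, -2.4, 2]], turn=[[0, 0, -8.6], [0, 0, -17.3], [0, 0, -26], [0, 0, -34.6], [0, 0, -43.3]])

```text
clock: 1.35
position: [0.5116, -0.0955, 0.2112]
tool_rot: [-3.142, 0.0, 1.681]
force: [1.3, -1.2, -0.3]
grip_width: -0.0001
```

Run:
```python
from h import *
go((.537,-.053,.21),1.68)
m=vision.camera_model('wrist');f=vision.grab_frame('wrist');cv2.imwrite('pics/w0.png',f)
np.savez('w0.npz',mtx=m['mtx'],T=m['T']);print(np.round(m['T'],3).tolist(),m['mtx'][0][0])
for n,p in [('pad',(.537,-.053,.089)),('cov',(.546,-.132,.085))]:print(n,proj('wrist',p))
```

```text
t 1.35 pos [ 0.5116 -0.0955  0.2112] rot [-3.142  0.     1.681] F [ 1.3 -1.2 -0.3] slide cm [3.94 2.99 0.12] turn [-0.   0.   0.1]
[[0.994, 0.103, 0.036, 0.504], [0.109, -0.939, -0.326, -0.011], [0.0, 0.328, -0.945, 0.354], [0.0, 0.0, 0.0, 1.0]] 331.09879764111497
pad [349.15284203 160.12823186]
cov [345.19333315 246.81844218]
```

View pics/w0.png

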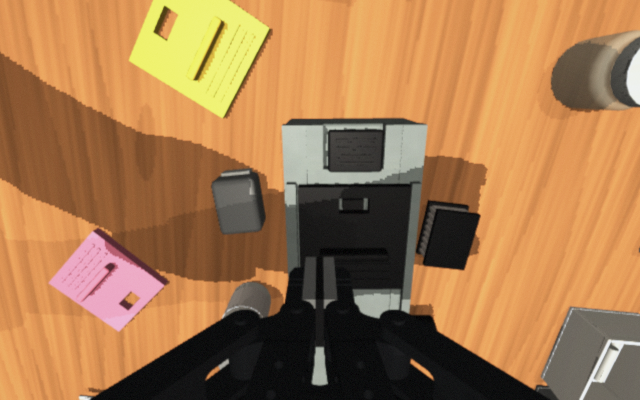

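The wrist view shows the pad at about (355,151) and the cover's +y edge at row 184, from (299,184) to (412,184). The deck's +y corners are at (284,125) and (425,125).

Run:
```python
from h import *
W=dict(np.load('w0.npz'));f=cv2.imread('pics/w0.png');g=f.max(2)
m=(g<50).astype(np.uint8);n,l,st,c=cv2.connectedComponentsWithStats(m[120:255,290:420],connectivity=4)
for i in range(1,n):
    if st[i,4]>200: print(st[i]+[290,120,0,0,0],c[i]+[290,120])
for n,z,uv in [('pad',.089,(355.5,151)),('pad tl',.089,(328,131)),('pad br',.089,(383,171)),('cov+yL',.085,(299,184)),('cov+yR',.085,(412,184)),('deck L',.075,(284,125)),('deck R',.075,(425,125)),('ridge L',.099,(317,250)),('ridge R',.099,(387,250))]:
    print(n,onz(W,uv,z).round(4))
print('pad tri',tri('top',(351.6,193.3),W,(355.5,151)),tri('side',(320.5,187),W,(355.5,151)))
# box frame from edge midpoints in top view
```

```text
[325 130  60  41 273] [361.41391941 142.65934066]
[ 299  182  113   73 7111] [356.28083251 220.81563774]
pad [ 0.5378 -0.0535  0.089 ]
pad tl [ 0.514  -0.0402  0.089 ]
pad br [ 0.5625 -0.0673  0.089 ]
cov+yL [ 0.4951 -0.0869  0.085 ]
cov+yR [ 0.5896 -0.0765  0.085 ]
deck L [ 0.478  -0.0409  0.075 ]
deck R [ 0.5934 -0.0283  0.075 ]
ridge L [ 0.5161 -0.1395  0.099 ]
ridge R [ 0.5756 -0.133   0.099 ]
pad tri (array([ 0.53624248, -0.051862  ,  0.09848257]), np.float64(0.0007050945277067131)) (array([ 0.53607836, -0.05612294,  0.08550944]), np.float64(0.006009031943297628))
```

Pad is at (0.5375,-0.0535) and yaw is 0.11; both views agree. Moving above the pad and down.

Run:
```python
from h import *
go((.5375,-.0535,.10),1.68)
```

```text
t 1.4 pos [ 0.515  -0.0879  0.211 ] rot [ 3.139 -0.004  1.696] F [-1.3 11.7 -2.3] slide cm [ 3.09  2.63 11.12] turn [ 0.2 -0.2  0.9]
```

>>> arm_command(gripper=[0, 0], slide=[[3, 2.7, 4], [3, 2.7, 8]], turn=[[0, 0, 0], [0, 0, 0]])

```text
clock: 1.65
position: [0.5358, -0.0617, 0.1302]
tool_rot: [3.14, -0.001, 1.68]
force: [-0.1, -1.2, -0.5]
grip_width: -0.0001
```

>>> arm_command(gripper=[0, 0, 0], slide=[[0, 0, 0], [0, 0, 0], [0, 0, 0]], turn=[[0, 0, 0], [0, 0, 0], [0, 0, 0]])

```text
clock: 2.02
position: [0.5353, -0.065, 0.1329]
tool_rot: [3.139, 0.001, 1.675]
force: [-0.4, -0.5, 0.4]
grip_width: -0.0
```

Run:
```python
from h import *
go((.5375,-.0535,.10),1.68)
m=vision.camera_model('wrist');f=vision.grab_frame('wrist');cv2.imwrite('pics/w1.png',f)
np.savez('w1.npz',mtx=m['mtx'],T=m['T'])
go((.5375,-.0535,.10),1.68)
```

```text
t 2.02 pos [ 0.5353 -0.065   0.1329] rot [3.139e+00 1.000e-03 1.675e+00] F [-0.4 -0.5  0.4] slide cm [1.13 0.33 3.29] turn [ 0.1  0.  -0.3]
t 2.08 pos [ 0.5351 -0.065   0.1327] rot [3.140e+00 1.000e-03 1.675e+00] F [1.1 0.3 0.6] slide cm [1.12 0.35 3.27] turn [ 0.1  0.  -0.3]
```

View pics/w1.png

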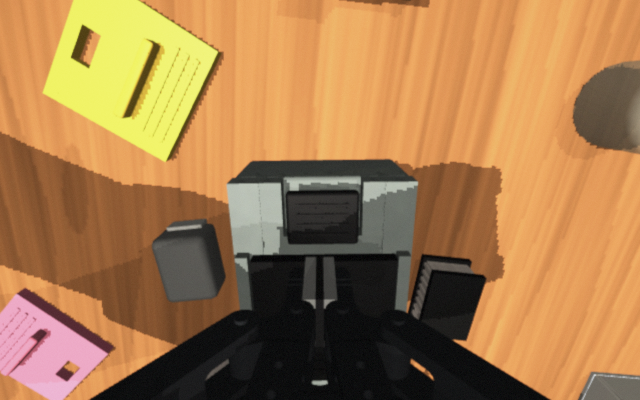

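The pad spans (287,191) to (358,243), centred at (322,217). I'll recompute from this settled view.

Run:
```python
from h import *
W=dict(np.load('w1.npz'));V=dict(np.load('w0.npz'))
for z,uv in [(.089,(322.5,217)),(.075,(229,182)),(.075,(416,182)),(.085,(251,255)),(.085,(396,255))]: print(onz(W,uv,z).round(4))
p=tri('top',(351.6,193.3),W,(322.5,217));print(p)
```

```text
[ 0.5376 -0.0522  0.089 ]
[ 0.4775 -0.0402  0.075 ]
[ 0.5941 -0.0282  0.075 ]
[ 0.4948 -0.0845  0.085 ]
[ 0.5877 -0.075   0.085 ]
(array([ 0.537485  , -0.05222327,  0.08889545]), np.float64(0.00015827533914792072))
```

>>> arm_command(gripper=[0, 0, 0, 0], slide=[[1.25, 0.35, 0.5], [1.25, 0.35, 2.8], [1.25, 0.35, 3.5], [1.25, 0.35, 3.5]], turn=[[0, 0, 0], [0, 0, 0], [0, 0, 0], [0, 0, 0]])

```text
clock: 2.58
position: [0.5367, -0.0513, 0.0962]
tool_rot: [-3.141, -0.0, 1.677]
force: [1.3, 0.1, 0.8]
grip_width: 0.0001
```

>>> arm_command(gripper=[0, 0, 0, 0, 0], slide=[[0, 0, 0.5], [0, 0, 0.9], [0, 0, 1.3], [0, 0, 1.6], [0, 0, 1.6]], turn=[[0, 0, 0], [0, 0, 0], [0, 0, 0], [0, 0, 0], [0, 0, 0]])

```text
clock: 3.2
position: [0.5369, -0.0517, 0.0803]
tool_rot: [3.141, 0.0, 1.676]
force: [-1.1, 0.2, 0.2]
grip_width: -0.0004
```

>>> arm_command(gripper=[0, 0], slide=[[0, 0, 0.2], [0, 0, 0.3]], turn=[[0, 0, 0], [0, 0, 0]])

```text
clock: 3.45
position: [0.537, -0.0515, 0.0776]
tool_rot: [3.141, 0.0, 1.676]
force: [-4.7, 0.8, 19.5]
grip_width: -0.0003
```

>>> arm_command(gripper=[0, 0], slide=[[0, 0, 0.2], [0, 0, 0.3]], turn=[[0, 0, 0], [0, 0, 0]])

```text
clock: 3.7
position: [0.5375, -0.0511, 0.0766]
tool_rot: [3.14, 0.001, 1.677]
force: [-17.2, 3.6, 62.9]
grip_width: -0.0004
```

The tab is at its stop: z is 0.077 and the force rises steeply. Lifting off and looking.

>>> arm_command(gripper=[0, 0, 0, 0, 0], slide=[[0, 0, -2], [0, 0, -5], [-3.5, 0, -5], [-6.3, 0, -5], [-6.3, 0, -5]], turn=[[0, 0, 0], [0, 0, 0], [0, 0, 0], [0, 0, 0], [0, 0, 0]])

```text
clock: 4.32
position: [0.5432, -0.1166, 0.1241]
tool_rot: [-3.141, 0.001, 1.673]
force: [-0.2, 0.7, -0.3]
grip_width: 0.0002
```

>>> arm_command(gripper=[0, 0], slide=[[0, 0, 0], [0, 0, 0]], turn=[[0, 0, 0], [0, 0, 0]])

```text
clock: 4.58
position: [0.5434, -0.1133, 0.1243]
tool_rot: [-3.142, -0.0, 1.678]
force: [-0.2, -0.5, 0.1]
grip_width: 0.0001
```

Run:
```python
from h import *
go((.5445,-.1153,.0905),1.68)
m=vision.camera_model('wrist');f=vision.grab_frame('wrist');t=vision.grab_frame('side')
np.savez('w2.npz',mtx=m['mtx'],T=m['T'])
cv2.imwrite('pics/w2.png',np.hstack([f[60:360,180:500],cv2.resize(t[150:210,300:375],(375,300))]))
c=(.5375,-.0522)
for z in(.089,.078):print(proj(m,(*c,z)))
```

```text
t 4.58 pos [ 0.5434 -0.1133  0.1243] rot [-3.142 -0.     1.678] F [-0.2 -0.5  0.1] slide cm [-0.21  0.09  3.38] turn [-0.  -0.  -0.1]
[317.4371696  137.12351269]
[317.53305968 134.51097997]
```

View pics/w2.png

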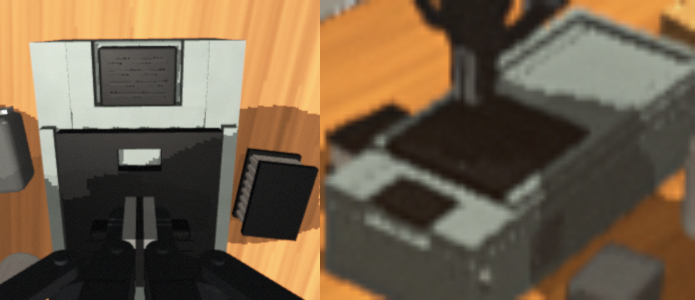

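The tooth no longer stands in the window and the pad sits low, so the tab is released. The cover is still seated. Descending behind the ridge, then pushing.

>>> arm_command(gripper=[0, 0, 0, 0], slide=[[0, 0.1, 1.5], [0, 0.1, 3], [0, 0.1, 3.4], [0, 0.1, 3.4]], turn=[[0, 0, 0], [0, 0, 0], [0, 0, 0], [0, 0, 0]])

```text
clock: 5.18
position: [0.5442, -0.1141, 0.0898]
tool_rot: [-3.141, -0.0, 1.676]
force: [-0.3, 0.5, -0.1]
grip_width: -0.0
```

>>> arm_command(gripper=[0, 0, 0, 0, 0], slide=[[-0.7, 0, 0], [-1.4, 0, 0], [-2.1, 0, 0], [-2.8, 0, 0], [-3.5, 0, 0]], turn=[[0, 0, 0], [0, 0, 0], [0, 0, 0], [0, 0, 0], [0, 0, 0]])

```text
clock: 5.8
position: [0.5481, -0.1495, 0.0903]
tool_rot: [3.142, -0.0, 1.676]
force: [0.3, 0.8, 1.8]
grip_width: 0.0002
```

Run:
```python
from h import *
# target: box y of TCP = -60 -> pad-185.5mm
d=np.array([np.sin(.11),-np.cos(.11)]);p=np.array([.5375,-.0522])+.1855*d
go((*p,.0905),1.68)
```

```text
t 5.8 pos [ 0.5481 -0.1495  0.0903] rot [ 3.142 -0.     1.676] F [0.3 0.8 1.8] slide cm [-8.76  0.05 -0.02] turn [ 0.  -0.  -0.2]
```

>>> arm_command(gripper=[0, 0, 0, 0, 0], slide=[[-0.9, 0, 0], [-1.8, 0, 0], [-2.7, 0, 0], [-3.6, 0, 0], [-4.5, 0, 0]], turn=[[0, 0, 0], [0, 0, 0], [0, 0, 0], [0, 0, 0], [0, 0, 0]])

```text
clock: 6.42
position: [0.5529, -0.1944, 0.0903]
tool_rot: [-3.142, -0.0, 1.676]
force: [0.2, 2.5, 1.1]
grip_width: 0.0001
```

>>> arm_command(gripper=[0, 0, 0, 0, 0], slide=[[-0.9, 0, 0], [-1.8, 0, 0], [-2.7, 0, 0], [-3.6, 0, 0], [-4.2, 0, 0]], turn=[[0, 0, 0], [0, 0, 0], [0, 0, 0], [0, 0, 0], [0, 0, 0]])

```text
clock: 7.05
position: [0.5572, -0.2362, 0.0902]
tool_rot: [-3.142, -0.0, 1.676]
force: [-0.2, 1.3, 1.5]
grip_width: -0.0002
```

Run:
```python
from h import *
go((.56,-.24,.0905),1.68)
m=vision.camera_model('wrist');f=vision.grab_frame('wrist');t=vision.grab_frame('top')
np.savez('w3.npz',mtx=m['mtx'],T=m['T'])
cv2.imwrite('pics/w3.png',np.hstack([f,cv2.resize(t[145:225,330:450],(600,400))])[:, :1240:][:, ::1])
i=cv2.imread('pics/w3.png');cv2.imwrite('pics/w3.png',cv2.resize(i,(800,258)))
```

```text
t 7.05 pos [ 0.5572 -0.2362  0.0902] rot [-3.142 -0.     1.676] F [-0.2  1.3  1.5] slide cm [-0.41  0.23 -0.03] turn [-0.  -0.  -0.2]
```

View pics/w3.png

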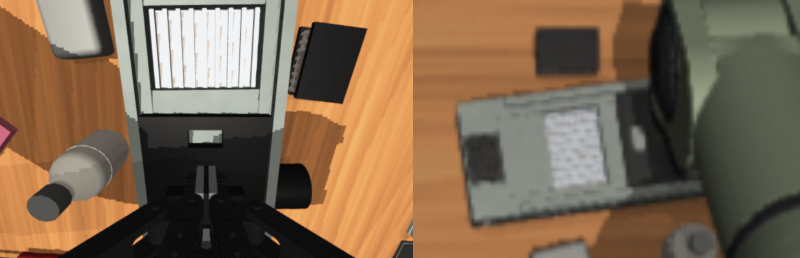

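The mouth is fully exposed: the pleated filter is at wrist view (205,48). The cover lies between the rails. Backing off, lifting and measuring.

>>> arm_command(gripper=[0, 0, 0, 0, 0], slide=[[1.2, 0, 0], [1.2, 0, -4], [1.2, 0, -9], [3, 0, -12], [7, 0, -14]], turn=[[0, 0, 0], [0, 0, 0], [0, 0, 0], [0, 0, 0], [0, 0, 0]])

```text
clock: 7.78
position: [0.5499, -0.1654, 0.2317]
tool_rot: [3.14, 0.001, 1.675]
force: [0.7, -0.0, 0.8]
grip_width: -0.0
```

>>> arm_command(gripper=[0, 0, 0, 0, 0], slide=[[5, 0, 0], [10, 0, 0], [15, 0, 0], [15, 0, 0], [15, 0, 0]], turn=[[0, 0, 0], [0, 0, 0], [0, 0, 0], [0, 0, 0], [0, 0, 0]])

```text
clock: 8.4
position: [0.5338, -0.0166, 0.2303]
tool_rot: [-3.142, 0.0, 1.677]
force: [0.7, 0.4, -0.1]
grip_width: 0.0001
```

Run:
```python
from h import *
go((.56,-.24,.0905),1.68)
t=vision.grab_frame('top');s=vision.grab_frame('side')
a=t[145:225,330:450];m=(a.max(2)<62).astype(np.uint8)
n,l,st,c=cv2.connectedComponentsWithStats(m)
y=np.array([-np.sin(.11),np.cos(.11)]);x=np.array([np.cos(.11),np.sin(.11)]);o=np.array([.5375,-.0522])-.1255*y
for i in range(1,n):
    if st[i,4]>60:
        p=onz('top',c[i]+[330,145],.085)[:2]-o;print(st[i],'box xy',(p@x).round(4),(p@y).round(4))
cv2.imwrite('pics/end.png',np.hstack([cv2.resize(a,(480,320)),cv2.resize(s[145:220,290:365],(320,320))]))
```

```text
t 8.4 pos [ 0.5338 -0.0166  0.2303] rot [-3.142  0.     1.677] F [ 0.7  0.4 -0.1] slide cm [-22.49   0.23  13.99] turn [-0.   0.  -0.2]
[ 38   0  19  23 174] box xy 0.1005 0.0196
[ 78  11  16  12 145] box xy 0.0776 -0.0935
[ 63  26  34  32 849] box xy -0.0001 -0.0637
[ 0 45 17 35 74] box xy -0.0371 0.1753
```

View pics/end.png

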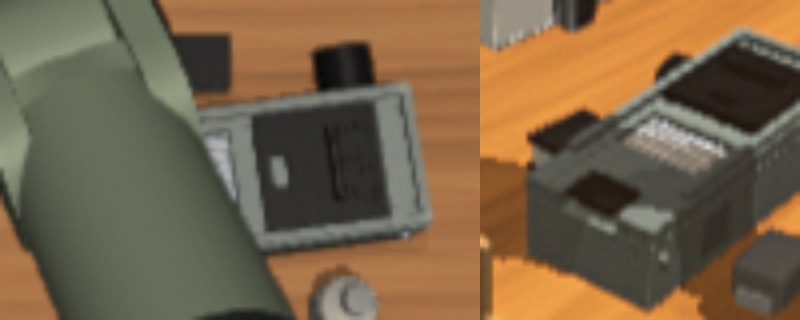

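The cover lies flat at box (0, -64 mm), in the middle of the allowed band. The mouth is clear and the arm touches nothing, so I'm handing in.

```bash
python3 -c "
from workcell import job_done
print(job_done())"
```

```text
the job is handed in; nothing more can be done
None
```

The filter box is open and the job was handed in at about 8.5 s on the robot's clock; no verdict came back.

- **Tab:** I pressed it with closed fingers until it hit its stop (TCP at 77 mm, force up to about 63 N). The next picture showed the tooth gone from the window while the cover was still seated.
- **Cover:** I pushed it by the ridge along the box, then backed off and lifted clear. The last top view puts its centre at box x ≈ 0, y ≈ -64 mm; the allowed band is -43 to -95 mm. It looks flat between the rails in both views.
- **Mouth and robot:** The wrist view after the push showed the filter mouth fully open. The final force reading was about zero, with the arm clear of everything.
- **Bystanders:** Those next to the box looked in place in the crops, but I did not re-measure them or look at the ones farther away.
- **Disagreements:** Some early side-view pixel picks missed the top view by about 6 mm, and one wrist picture was taken before the arm had settled. A settled wrist view then agreed with the top view: pad height 88.9 mm against the expected 89 mm.

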